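# Open up the bench brushing machine for a brush change

## Task

Make the bench brushing machine ready for a brush change: first press the red mushroom stop button fully in, so that it latches, leaving the green start button alone; then, with the fingertips under the black crossbar, push the yellow counterweighted guard up steadily past its balance point, so that it tips back against its stop and stays raised by itself. Only push: do not grip or fling the guard, and leave the loose things on the bench where they are.

Things in the scene. Friction and masses are not known exactly. Their poses are not given: they have to be found in the camera images.
- machine: Teal bench brushing machine, bolted down. Origin at table level under the spindle, z up, yaw within 0.3 rad. Spindle along its x, 150 mm high; the black brush wheel on it, 150 mm across, sits at x -100 to -60 mm. Base plate 240 (x) by 220 (y, -80 to +140) by 20 mm. Motor on the +x side, top at 226 mm.
- guard_hinge (a point): Middle of the guard's hinge pin, fixed on the machine at its (-80, +100, +170) mm. The pin lies along the machine's x. Axes as the machine's.
- crossbar: Guard's black rubber crossbar: a sleeve that turns on its rod, round, 18 mm across, 116 mm long along its x (the machine's x); origin at its centre. Guard down: 255 mm from the hinge towards the machine's -y, 12 mm lower (158 mm above the table), free below and on its -y side. Two yellow arms 90 mm apart carry it; the clear window starts 55 mm from it, towards the hinge. It swings about the hinge.
- guard (a joint): Guard angle, rad: 0 = down over the brush, growing as the crossbar rises and swings over towards the machine's +y; 1.2 = on its upper stop. A counterweight stands on a tail above the hinge: below the balance point, between 0.5 and 0.72 rad, the guard falls shut; beyond it, it tips up by itself, slowly (hinge damping 0.4 N m s/rad). At the bottom it takes 2 to 3 N upward at the crossbar.
- station: Yellow and grey two-button station, fixed to the table, 75 (x) by 145 (y) by 56 mm high; origin at the centre of its underside, z up. Red stop button at its y = -35 mm, green start button at its y = +35 mm.
- stop_top (a point): Top centre of the red mushroom stop button (40 mm across), 86 mm above the table when out. It is pressed straight down.
- stop (a joint): Travel of the red stop button in m: 0 = out, 0.008 = fully in. Takes about 6 N to push, and stays where it is pushed.
- start_top (a point): Top centre of the green start button (22 mm across), 74 mm above the table; not to be pressed.
- start (a joint): Travel of the green start button in m: 0 = out, springs back.
- brush_black: Loose wheel brush with black bristles and a red hub, lying flat, 140 mm across, 45 mm high; origin at the centre of its underside.
- brush_tan: Loose wheel brush with tan bristles and a yellow hub, lying flat, 140 mm across, 50 mm high; origin at the centre of its underside.
- spanner: Loose steel spanner lying flat, 190 mm long along its x; origin at the middle of its underside.
- wax: Loose brown wax bar, 120 (x) by 42 by 38 mm high, near the machine below the crossbar; origin at the centre of its underside.
- tin: Loose open aluminium tin, 80 mm across, 80 mm high; origin at the centre of its underside.
- flange: Loose steel flange ring, 68 mm across, 14 mm high; origin at the centre of its underside.
- oil: Loose blue bottle with a red cap, 64 mm across, 170 mm high; origin at the centre of its underside.
Things that resemble listed ones, but are neither listed nor needed, are in the scene too. What is shaped like the station but purple is not meant.

How it is judged:
On the way, in this order (a step that is already met when the one before it is completed fails the run):
1. the red stop button is pressed in while the guard is still down (value of joint stop above 0.006 m and value of joint guard below 0.1 rad), for 0.1 s.
2. the fingers push the crossbar up while the guard is between down and its balance point (contact force between the fingers and crossbar above 0.2 N and value of joint guard between 0.2 and 0.6 rad), for 0.02 s.
3. the guard has gone up past its balance point to its upper stop (value of joint guard above 1.1 rad), for 0.2 s.
At the end, for the whole second after the job is handed in: The guard rests raised against its upper stop (joint above 1.1 of 1.2 rad, still), untouched, and the red stop button is still in (over 6 of its 8 mm) (value of joint guard above 1.1 rad and velocity of joint guard between -0.05 and 0.05 rad/s and value of joint stop above 0.006 m and value of joint start below 0.002 m).
It fails at once if the guard is raised (over 0.15 rad) before the stop button is in (value of joint guard above 0.15 rad and value of joint stop below 0.005 m).
It fails at once if the green start button is pressed (over 2.5 mm) (value of joint start above 0.0025 m).
It fails at once if the crossbar is gripped or shoved hard (over 30 N from the fingers) (contact force between the fingers and crossbar above 30 N).
It fails at once if the guard is flung up (faster than 3 rad/s) (velocity of joint guard above 3 rad/s).
It fails at once if a loose thing is moved more than 30 mm or lifted (distance of any of brush_black, brush_tan, spanner, wax, tin, flange, oil from where it was at the start of the episode above 0.03 m or angle between any of tin, oil's own z axis and vertical above 0.5 rad).
It also fails if it takes over 51 s, if anything falls off the work surface, if the arm or the gripper's body presses on something with over 40 N, if the wrist force passes 120 N, or if a joint passes its speed limit or range.

## Robot

A 7-joint arm with a two-finger parallel gripper is mounted at the origin on the work surface. World frame = base frame: x ahead of the robot, y to its left, z up, the work surface at z = 0. Lengths are in m, angles in rad, forces in N, time in s.
With the tool pointing down it reaches from about 0.4 to 0.85 m from the base axis. Payload 6.9 kg.
Tool frame: the origin (TCP) lies between the finger pads; the fingertips stand bot.tip_extent ahead of it and the grasp point (between the pads) lies 3 mm ahead of it (bot.tip_extent is the distance from the TCP to the fingertips, in m); z points along the fingers, y is the direction in which the jaws open and shut (so a half turn about z gives the same grasp; the last joint's range is limited). The gripper opens to 85 mm and grips with 20 to 120 N. Pads are 22 mm wide; open, the fingers measure 114 mm over their backs; the gripper's body (76 mm by 85 mm) begins 54 mm behind the grasp point. The pads swing forward as they close: fully open they stand 13 mm farther back than shut.
Start: joints at [-1.19, 0.507, -0.238, 1.5, 0.126, 1.149, -0.155], TCP at [0.17, 0.601, 0.233] pointing down, gripper open.
Joint ranges: [-3.08, 3.08], [-0.24, 2.05], [-1.43, 1.35], [0, 2.5], [-1.52, 4.66], [0.17, 1.96], [-2.89, 2.89]. Speed limits (rad/s): [2.39, 2.39, 3.14, 3.14, 3.14, 3.14, 3.14].

## Interface

Orientations are given as a unit quaternion [w, x, y, z].
In Python, from plant import telemetry, eyes, job_done, bot gives the robot as it stands.
- The arm moves only by the tool carry_out, never from a script. Its argument "targets" is one flat list of numbers, 7 for each row, row after row: the turn, a rotation vector about the tool's x, y, z in rad, then the shift along the tool's x, y, z in mm, then the finger opening in mm, from 0 to 85.4. A call has 1 to 10 rows; each row is the pose to reach, as a shift and turn from the pose commanded when the call began, along the tool's axes at that moment; what a row does not reach only later rows make up. A row lasts 1/12 s, in which the tool goes at most 41.7 mm and 7.16 degrees, less where a joint would pass 70% of its speed; a pose out of reach is approached as far as the arm can. A call with a gripper value outside its range is refused whole. The fingers move at their own pace and stop on an object; "squeeze" is the grip in N (left out, the last holds). Time passes only in rows, so rows that repeat a pose let the fingers close. It gives the time, the measured TCP pose, the force and the opening at its end, in the units of the state.
- telemetry.observe(): the state, without advancing time (a new reading comes with each control period).
- eyes.get_image(name): name is "side" or "top" or "wrist"; returns a dict with "img" (420x560x3 uint8, red, green, blue), "intrinsics" (3x3 intrinsics, pixels), "origin" and "rotation" of the camera in the world. Camera axes: x right, y down, z forward; pixel columns grow to the right and rows downward; lengths in m; the calibration is good to about 2 mm. The wrist camera is an equidistant fisheye: a pixel r from the principal point sees the ray r / f radians off the axis. A picture is of the moment at which its call begins. There is no depth.
- job_done(): hands the job in, once; it reports no verdict.
The state is a dict: "time_s": time; "joint_positions": joint angles; "joint_vel": joint speeds; "tau": joint torques, N m; "tool_pos": TCP position; "tool_rot": TCP orientation; "ft_force": force on the tool from outside, world axes, zero at the start; "ft_torque": the same for the moment, N m; "opening": finger opening in m.
Only numpy, scipy, OpenCV 4.12 (cv2) and the standard library are available. Lean on these libraries where they do the work, as an engineer would, in place of code of your own. Each camera call takes 0.05 s, during which the arm holds its last target. There are 200 camera calls.

## Working session

There is one attempt and no reset: what is moved stays moved. The work goes in short steps, Python scripts to look and compute and a tool call to move; the robot and the scene stay as the last step left them, time stands still between calls to the robot, and variables do not carry over. Pictures are saved under pics/ and viewed, about 8 in all and at most 12, crops included, and the job is handed in when it is done.

Besides the shell and the picture viewer there is one more tool, called after "Call:" as a command line: name --argument value ..., lists and objects as JSON in quotes. carry_out: Moves the arm, as the interface text tells. Its arguments: {"type":"object","properties":{"targets":{"type":"array"},"squeeze":{"type":"number"}},"required":["targets"]}

```bash
ls; mkdir -p pics; python3 - <<'E'
from plant import telemetry, eyes, bot
import cv2
print(telemetry.observe(), bot.tip_extent)
for n in("side","top"):
    d=eyes.get_image(n); cv2.imwrite(f"pics/{n}1.png",d["img"][:,:,::-1]); print(n,d["intrinsics"],d["origin"],d["rotation"])
E
```

```text
pics
{'time_s': 0.0, 'joint_positions': array([-1.18952525,  0.50834235, -0.23753135,  1.50111559,  0.12569952,
        1.14888234, -0.15477954]), 'joint_vel': array([-0.00023837, -0.00011359,  0.00124111, -0.00105463, -0.0011686 ,
       -0.00054187, -0.0004096 ]), 'tau': array([-1.79365484e-04, -6.20601511e+01, -2.18710184e+00, -2.49655724e+01,
        1.25627432e-02,  1.17960401e-02,  2.71087788e-05]), 'tool_pos': array([0.17011875, 0.60089757, 0.23193303]), 'tool_rot': array([-1.08364373e-04,  1.37428507e-01,  9.90511299e-01, -8.72351103e-04]), 'ft_force': array([ 0.76235228, -0.21494061,  0.38439557]), 'ft_torque': array([ 0.02626149, -0.0405864 ,  0.04975489]), 'opening': 0.08560411133020258} 0.022
side [[412.64920637   0.         275.13466465]
 [  0.         412.64920637 214.87084872]
 [  0.           0.           1.        ]] [ 0.05012875 -0.78898168  0.98480629] [-0.38726389  0.89060132 -0.21668117  0.09952511]
top [[398.85839877   0.         288.9595175 ]
 [  0.         398.85839877 205.90539749]
 [  0.           0.           1.        ]] [ 0.20673749 -0.00252615  1.41909022] [ 0.08109606 -0.69820449  0.70698399 -0.07815086]
```

View pics/top1.png

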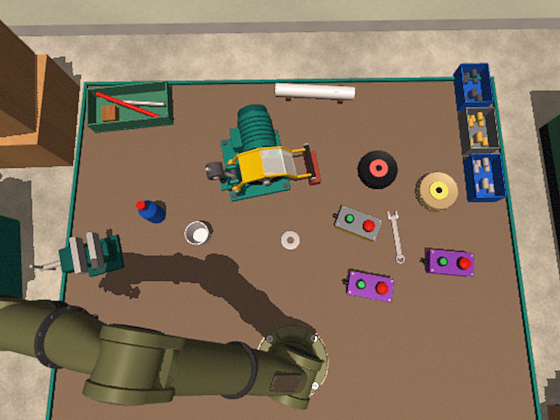

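View pics/side1.png

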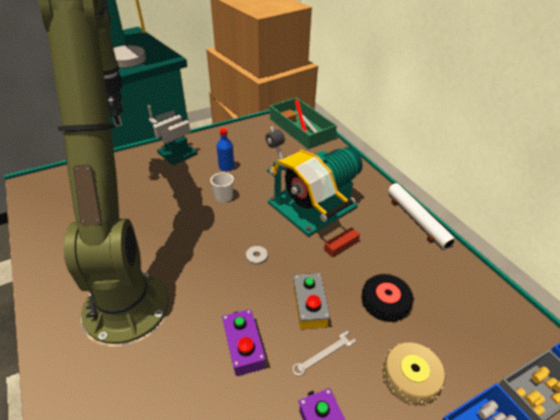

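```bash
cat > h.py <<'E'
import numpy as np
from scipy.spatial.transform import Rotation as R
K={'side':(412.649,275.135,214.871,[0.05012875,-0.78898168,0.98480629],[-0.38726389,0.89060132,-0.21668117,0.09952511]),
'top':(398.858,288.960,205.905,[0.20673749,-0.00252615,1.41909022],[0.08109606,-0.69820449,0.70698399,-0.07815086])}
def rot(q): return R.from_quat(np.r_[q[1:],q[0]])
def ray(c,u,v):
    f,cx,cy,o,q=K[c]; return np.array(o),rot(q).apply([(u-cx)/f,(v-cy)/f,1])
def onz(c,u,v,z):
    o,d=ray(c,u,v); return o+d*(z-o[2])/d[2]
def proj(c,p):
    f,cx,cy,o,q=K[c]; x=rot(q).inv().apply(np.atleast_2d(p)-o); return x[:,:2]/x[:,2:]*f+[cx,cy]
E
python3 - <<'E'
import cv2
from h import *
a=cv2.imread('pics/top1.png')[95:255,200:400]; b=cv2.imread('pics/side1.png')[130:330,250:410]
a=cv2.resize(a,(800,640),interpolation=cv2.INTER_CUBIC)[:600]; cv2.imwrite('pics/topc.png',a)
cv2.imwrite('pics/sidec.png',cv2.resize(b,(480,600),interpolation=cv2.INTER_CUBIC))
for n,z in(('st',.086),):
    print(onz('top',369,225.5,.086),onz('side',313,302,.086),'green',onz('top',349.5,219,.074),onz('side',309,282,.074))
E
```

```text
[ 0.44118949 -0.26906198  0.086     ] [ 0.43934647 -0.27586905  0.086     ] green [ 0.46677302 -0.20591387  0.074     ] [ 0.46931385 -0.20733147  0.074     ]
```

View pics/topc.png

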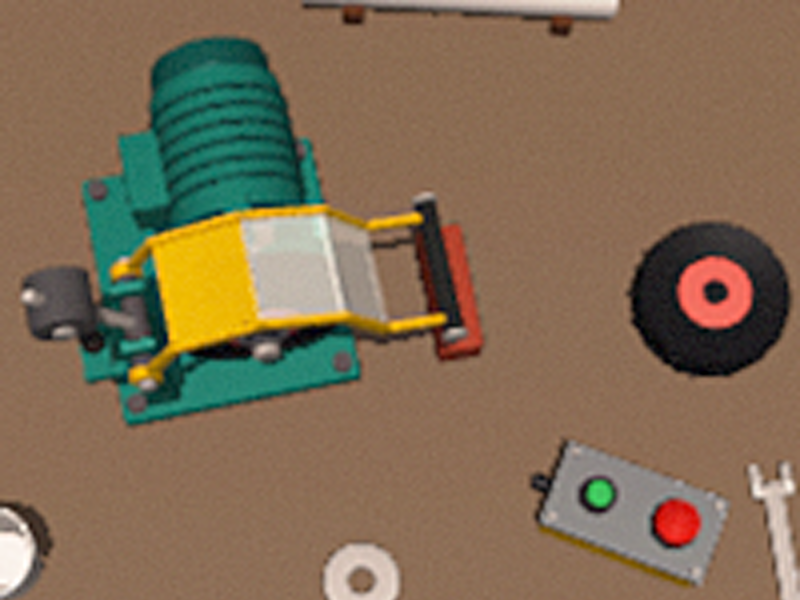

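View pics/sidec.png

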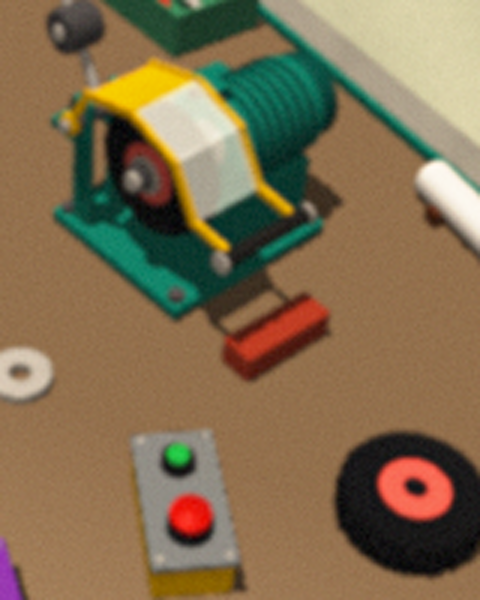

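```bash
python3 - <<'E'
from h import *
T=lambda u,v,z:onz('top',200+u/4,95+v/4,z)
S=lambda u,v,z:onz('side',250+u/3,130+v/3,z)
print('bar top',T(425,200,.158),T(455,333,.158)); print('bar side',S(308,212,.158),S(222,262,.158))
print('red',T(677,522,.083),S(190,516,.083),'green',T(598,494,.074),S(178,453,.074))
print('wax top',[T(*p,.038)[:2].round(3) for p in((462,226),(482,346),(440,358))]); print('wax side',[S(*p,.038)[:2].round(3) for p in((308,296),(328,312),(246,362),(225,345))])
m=[T(*p,.02)[:2].round(3) for p in((126,423),(358,375),(85,185))];print('base',m)
print('brush',T(712,300,.045),'flange',T(362,580,.014))
E
```

```text
bar top [ 0.70556356 -0.0595812   0.158     ] [ 0.58873595 -0.08177562  0.158     ]
bar side [ 0.71114813 -0.05420155  0.158     ] [ 0.59231397 -0.07743438  0.158     ]
red [ 0.4417062  -0.27050949  0.083     ] [ 0.44142318 -0.27455608  0.083     ] green [ 0.46851975 -0.2059939   0.074     ] [ 0.47192586 -0.20477816  0.074     ]
wax top [array([ 0.727, -0.098]), array([ 0.613, -0.113]), array([ 0.602, -0.075])]
wax side [array([ 0.725, -0.062]), array([ 0.73 , -0.092]), array([ 0.612, -0.113]), array([ 0.605, -0.083])]
base [array([0.55 , 0.209]), array([ 0.592, -0.001]), array([0.78 , 0.252])]
brush [ 0.6508254  -0.32117424  0.045     ] flange [ 0.40531035 -0.00256231  0.014     ]
```

Call:
carry_out --targets '[0,0,0,0,0,-40,0,0,0,0,-344,-298,-50,0,0,0,0,-344,-298,-50,0,0,0,0,-344,-298,-50,0,0,0,0,-344,-298,-50,0,0,0,0,-344,-298,-50,0,0,0,0,-344,-298,-50,0,0,0,0,-344,-298,-50,0,0,0,0,-344,-298,-50,0,0,0,0,-344,-298,-50,0]'

```text
time_s: 0.93
tool_pos: [0.3766, 0.286, 0.281]
tool_rot: [-0.0, 0.137, 0.991, -0.0]
ft_force: [0.3, 1.2, 0.4]
opening: 0.0003
```

```bash
cat >> h.py <<'E'
def shift(p,q,goal,Rg=None):
    r=rot(q); s=r.inv().apply(np.array(goal)-p)*1000
    w=np.zeros(3) if Rg is None else (r.inv()*Rg).as_rotvec()
    return w.round(3),s.round(1)
def Rg(yaw,tilt):
    "tool y = machine x; tool z inward (machine +y) at tilt below horizontal"
    y=np.array([np.cos(yaw),np.sin(yaw),0]); n=np.array([-y[1],y[0],0])
    z=n*np.cos(tilt)-np.array([0,0,np.sin(tilt)]); return R.from_matrix(np.c_[np.cross(y,z),y,z])
E
python3 - <<'E'
from h import *
from plant import telemetry,bot
s=telemetry.observe(); print([a for a in dir(bot) if a[0]!='_'],s['tool_pos'],s['joint_positions'],s['ft_force'])
print(shift(s['tool_pos'],s['tool_rot'],[.4415,-.272,.15],Rg(.188,np.pi/2)))
E
```

```text
['MotionError', 'tip_extent'] [0.37655236 0.28596668 0.28097908] [-0.59587355  0.2271821  -0.13381223  1.80050327  0.03342653  1.11632907
  0.5540755 ] [0.2821902  1.17013537 0.37366595]
(array([-0.   , -0.   ,  1.107]), array([-214.4, -519.2,  131. ]))
```

Call:
carry_out --targets '[0,0,0.11,-30,-40,0,0,0,0,0.22,-60,-80,0,0,0,0,0.33,-80,-120,0,0,0,0,0.44,-100,-160,0,0,0,0,0.55,-110,-200,0,0,0,0,0.66,-130,-240,0,0,0,0,0.77,-140,-280,0,0,0,0,0.88,-160,-320,0,0,0,0,0.99,-170,-360,0,0,0,0,1.1,-190,-400,0,0]'

```text
time_s: 1.77
tool_pos: [0.4451, -0.1218, 0.2811]
tool_rot: [-0.0, 0.637, 0.771, -0.0]
ft_force: [1.4, -0.1, -0.5]
opening: 0.0002
```

```bash
cat > g.py <<'E'
import sys
from h import *
from plant import telemetry
s=telemetry.observe(); a=eval(sys.argv[1])
print(s['time_s'],s['tool_pos'].round(4),s['joint_positions'].round(2),s['ft_force'].round(1))
for g in a: print(shift(s['tool_pos'],s['tool_rot'],g[:3],Rg(.188,g[3])))
E
python3 g.py "[(.4415,-.272,.15,np.pi/2)]"
```

```text
1.7667 [ 0.4451 -0.1218  0.2811] [-0.04  0.22  0.31  1.83 -0.07  1.11  0.49] [ 1.4 -0.1 -0.5]
(array([-0.   , -0.   ,  0.002]), array([-146.8,  -31.8,  131.1]))
```

Move over the button, settle, and check with the wrist camera.

Call:
carry_out --targets '[0,0,0,-40,-10,0,0,0,0,0,-80,-20,0,0,0,0,0,-115,-28,0,0,0,0,0,-145,-32,20,0,0,0,0,-145,-32,60,0,0,0,0,-145,-32,100,0,0,0,0,-145,-32,125,0,0,0,0,-145,-32,125,0,0,0,0,-145,-32,125,0,0,0,0,-145,-32,125,0]'

```text
time_s: 2.6
tool_pos: [0.4436, -0.2689, 0.1575]
tool_rot: [0.001, 0.635, 0.773, 0.0]
ft_force: [-0.4, -0.3, 0.7]
opening: 0.0005
```

```bash
python3 g.py "[(.4415,-.272,.15,np.pi/2)]"; python3 - <<'E'
from plant import eyes
import cv2
a=eyes.get_image('top')['img'][95:255,270:470,::-1]
b=eyes.get_image('side')['img'][180:330,230:400,::-1]
import numpy as np
a=cv2.resize(a,(400,320),interpolation=2);b=cv2.resize(b,(363,320),interpolation=2)
cv2.imwrite('pics/c2.png',np.hstack([a,b]))
E
```

```text
2.6 [ 0.4436 -0.2689  0.1575] [ 0.26  0.44  0.34  1.89 -0.19  0.84  0.9 ] [-0.4 -0.3  0.7]
(array([0.001, 0.001, 0.007]), array([-2.7, -2.6,  7.5]))
```

View pics/c2.png

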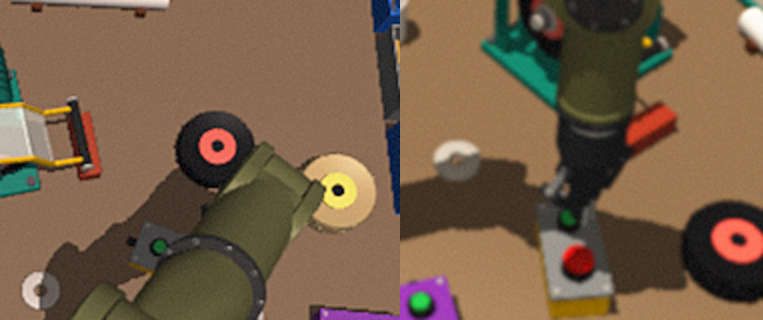

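```bash
python3 -c "
from h import *
print(proj('side',[(.4436,-.2689,.1355),(.4415,-.272,.086)]))"
```

```text
[[314.39621605 287.86178328]
 [312.9310288  300.58900195]]
```

```bash
python3 - <<'E'
from plant import eyes
import cv2, numpy as np
from h import *
d=eyes.get_image('wrist'); a=d['img'][:,:,::-1].copy()
K=np.array(d['intrinsics']); print(K,d['origin'],d['rotation'])
for p in[(.4436,-.2689,.1355),(.4415,-.272,.086),(.469,-.2055,.074)]:
    c=rot(d['rotation']).inv().apply(np.array(p)-d['origin']); t=np.arctan2(np.hypot(*c[:2]),c[2]); u=c[:2]/np.hypot(*c[:2])*t*K[0,0]+K[:2,2]; print(u)
    cv2.circle(a,tuple(int(v) for v in u),3,(255,0,255),1)
cv2.imwrite('pics/w1.png',a)
E
```

```text
[[325.1922621    0.         280.58599073]
 [  0.         325.1922621  208.74064393]
 [  0.           0.           1.        ]] [ 0.42814566 -0.18837359  0.29919198] [0.15870072 0.98246796 0.09626371 0.01743823]
[278.578436   255.47550195]
[274.94999472 227.34974821]
[332.04568879 140.61297773]
```

View pics/w1.png

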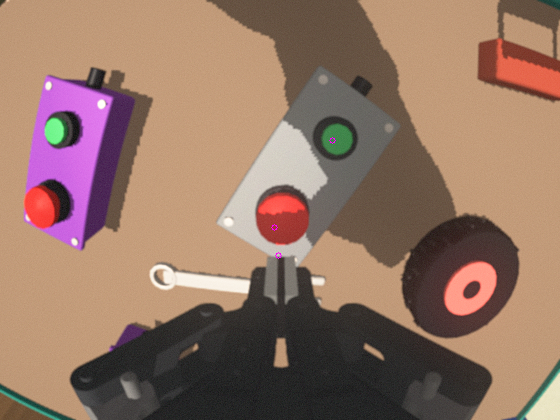

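```bash
python3 - <<'E'
from h import *
o=np.array([0.42814566,-0.18837359,0.29919198]);r=rot([0.15870072,0.98246796,0.09626371,0.01743823])
def W(u,v,z):
    d=np.array([u-280.586,v-208.741]);t=np.hypot(*d)/325.19; c=r.apply(np.r_[d/np.hypot(*d)*np.sin(t),np.cos(t)]); return (o+c*(z-o[2])/c[2]).round(4)
print(W(283,215,.078),W(283,215,.084),W(337,138,.074))
E
python3 g.py "[(.440,-.266,.11,np.pi/2)]"
```

```text
[ 0.4459 -0.2646  0.078 ] [ 0.4454 -0.2625  0.084 ] [ 0.472  -0.2029  0.074 ]
2.75 [ 0.4438 -0.2688  0.1579] [ 0.26  0.44  0.34  1.89 -0.19  0.84  0.9 ] [0.4 0.4 0.9]
(array([0.003, 0.002, 0.007]), array([ 3.6, -3.4, 47.9]))
```

Call:
carry_out --targets '[0,0,0,0,2,20,0,0,0,0,0,2,40,0,0,0,0,0,2,46,0,0,0,0,0,2,50,0,0,0,0,0,2,53,0,0,0,0,0,2,56,0,0,0,0,0,2,58,0,0,0,0,0,2,59,0,0,0,0,0,2,59,0,0,0,0,0,2,59,0]'

```text
time_s: 3.58
tool_pos: [0.4449, -0.268, 0.0973]
tool_rot: [0.0, 0.635, 0.773, 0.0]
ft_force: [0.1, 0.4, -0.2]
opening: -0.0004
```

```bash
python3 g.py "[(.440,-.266,.11,np.pi/2)]"
```

```text
3.5833 [ 0.4449 -0.268   0.0973] [ 0.29  0.52  0.31  1.96 -0.24  0.7   0.93] [ 0.1  0.4 -0.2]
(array([0.   , 0.   , 0.007]), array([  2.9,  -4.4, -12.7]))
```

Call:
carry_out --targets '[0,0,0,0,0,1,0,0,0,0,0,0,2,0,0,0,0,0,0,2,0]'

```text
time_s: 3.83
tool_pos: [0.4447, -0.2678, 0.0949]
tool_rot: [-0.0, 0.635, 0.773, -0.0]
ft_force: [0.2, -0.0, 0.3]
opening: -0.0003
```

Call:
carry_out --targets '[0,0,0,0,0,1,0,0,0,0,0,0,2,0,0,0,0,0,0,2,0]'

```text
time_s: 4.08
tool_pos: [0.4447, -0.2678, 0.0928]
tool_rot: [-0.0, 0.635, 0.773, -0.0]
ft_force: [-0.4, -0.1, -1.1]
opening: -0.0002
```

```bash
python3 - <<'E'
from plant import eyes
import cv2, numpy as np
a=eyes.get_image('wrist')['img'][120:330,160:440,::-1]
b=eyes.get_image('side')['img'][230:340,250:390,::-1]
a=cv2.resize(a,(400,300),interpolation=2);b=cv2.resize(b,(382,300),interpolation=2)
cv2.imwrite('pics/c3.png',np.hstack([a,b]))
E
```

```text
(no output)
```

View pics/c3.png

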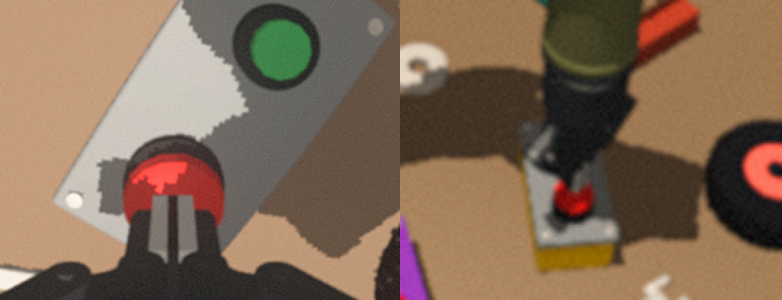

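Call:
carry_out --targets '[0,0,0,0,0,1,0,0,0,0,0,0,2,0,0,0,0,0,0,3,0,0,0,0,0,0,3,0]'

```text
time_s: 4.52
tool_pos: [0.4447, -0.2678, 0.0898]
tool_rot: [-0.0, 0.635, 0.773, -0.0]
ft_force: [0.1, 0.4, -0.1]
opening: 0.0001
```

Call:
carry_out --targets '[0,0,0,0,0,1,0,0,0,0,0,0,2,0,0,0,0,0,0,3,0,0,0,0,0,0,3,0]'

```text
time_s: 4.85
tool_pos: [0.4448, -0.2679, 0.087]
tool_rot: [0.0, 0.635, 0.773, 0.0]
ft_force: [0.3, 0.1, 0.6]
opening: -0.0002
```

```bash
python3 - <<'E'
from plant import eyes
import cv2, numpy as np
from h import *
print(proj('side',[(.4447,-.2679,.065),(.4447,-.2679,.087)]))
a=eyes.get_image('wrist')['img'][150:310,180:400,::-1]
b=eyes.get_image('side')['img'][255:335,270:360,::-1]
a=cv2.resize(a,(400,300),interpolation=2);b=cv2.resize(b,(337,300),interpolation=2)
cv2.imwrite('pics/c4.png',np.hstack([a,b]))
E
```

```text
[[312.58809698 303.65725564]
 [313.18437179 298.74426197]]
```

View pics/c4.png

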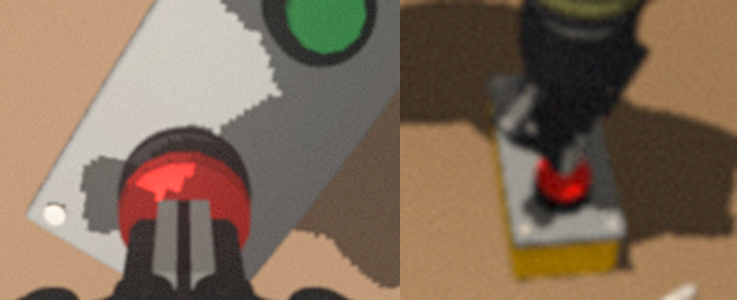

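Call:
carry_out --targets '[0,0,0,0,0,1,0,0,0,0,0,0,2,0,0,0,0,0,0,3,0,0,0,0,0,0,3,0]'

```text
time_s: 5.28
tool_pos: [0.4448, -0.2679, 0.084]
tool_rot: [0.0, 0.635, 0.773, 0.0]
ft_force: [-0.3, 1.1, 2.8]
opening: 0.0002
```

Call:
carry_out --targets '[0,0,0,0,0,1,0,0,0,0,0,0,2,0,0,0,0,0,0,3,0]'

```text
time_s: 5.53
tool_pos: [0.4448, -0.2679, 0.081]
tool_rot: [0.0, 0.635, 0.773, -0.0]
ft_force: [-0.1, 0.2, 4.7]
opening: 0.0003
```

Call:
carry_out --targets '[0,0,0,0,0,1,0,0,0,0,0,0,2,0,0,0,0,0,0,3,0]'

```text
time_s: 5.78
tool_pos: [0.4449, -0.268, 0.0793]
tool_rot: [0.0, 0.635, 0.773, 0.0]
ft_force: [-6.7, 4.6, 34.3]
opening: -0.0001
```

Call:
carry_out --targets '[0,0,0,0,0,1,0,0,0,0,0,0,2,0,0,0,0,0,0,2,0]'

```text
time_s: 6.03
tool_pos: [0.445, -0.2681, 0.0792]
tool_rot: [0.001, 0.635, 0.772, 0.001]
ft_force: [-9.3, 6.7, 42.5]
opening: 0.0001
```

Call:
carry_out --targets '[0,0,0,0,0,-20,0,0,0,0,0,0,-60,0,0,0,0,0,0,-100,0,0,0,0,0,0,-140,0,0,0,0,0,0,-180,0,0,0,0,20,30,-180,0,0,0,0,40,70,-180,0,0,0,0,40,110,-180,0,0,0,0,40,140,-180,0,0,0,0,40,140,-180,0]'

```text
time_s: 6.87
tool_pos: [0.5803, -0.1969, 0.2541]
tool_rot: [-0.0, 0.632, 0.775, 0.001]
ft_force: [-0.0, 0.2, -0.1]
opening: -0.0
```

```bash
python3 - <<'E'
from plant import eyes,telemetry
import cv2, numpy as np
def cen(a,x0,x1,y0,y1):
    h=cv2.cvtColor(a,cv2.COLOR_BGR2HSV)[y0:y1,x0:x1]; m=((h[...,0]<6)|(h[...,0]>174))&(h[...,1]>200)&(h[...,2]>90); v,u=np.nonzero(m); return len(u),u.mean()+x0,v.mean()+y0,v.min()+y0,v.max()+y0
new={n:np.ascontiguousarray(eyes.get_image(n)['img'][:,:,::-1]) for n in('side','top')}
for n,b in(('side',(295,335,285,325)),('top',(355,385,210,240))):
    print(n,cen(cv2.imread(f'pics/{n}1.png'),*b),cen(new[n],*b))
o=cv2.imread('pics/side1.png')
cv2.imwrite('pics/c5.png',np.hstack([cv2.resize(i[255:335,270:360],(390,346),interpolation=2) for i in(o,new['side'])]))
s=telemetry.observe();print(s['tool_pos'],s['ft_force'])
E
```

```text
side (140, np.float64(313.0), np.float64(301.85714285714283), np.int64(296), np.int64(308)) (136, np.float64(312.90441176470586), np.float64(303.61764705882354), np.int64(298), np.int64(309))
top (96, np.float64(368.6666666666667), np.float64(225.16666666666666), np.int64(220), np.int64(230)) (94, np.float64(368.2340425531915), np.float64(225.67021276595744), np.int64(221), np.int64(231))
[ 0.57502422 -0.20067013  0.25446903] [-0.11550576 -1.12876603  0.04537861]
```

View pics/c5.png

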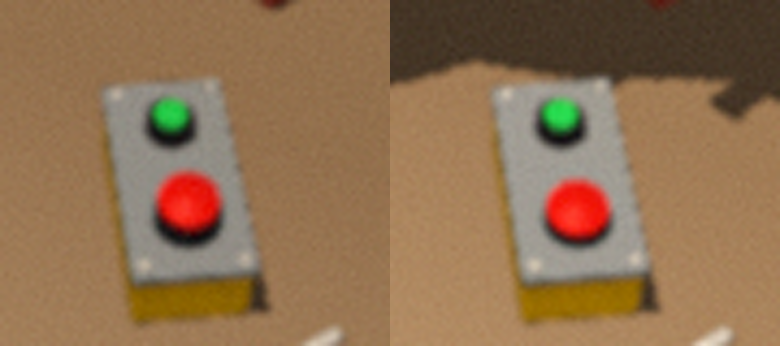

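```bash
python3 - <<'E'
from h import *
o=np.array([0.42814566,-0.18837359,0.29919198]);r=rot([0.15870072,0.98246796,0.09626371,0.01743823])
for z in(.1355,.146,.157):
    c=r.inv().apply(np.array([.4436,-.2689,z])-o);t=np.arctan2(np.hypot(*c[:2]),c[2]);print(z,c[:2]/np.hypot(*c[:2])*t*325.19+[280.6,208.7])
E
python3 g.py "[(.649+.187*.09,-.068-.982*.09,.26,np.pi/4)]"
```

```text
0.1355 [278.59245601 255.43452629]
0.146 [278.55499167 264.23668181]
0.157 [278.51233595 274.5225176 ]
6.9667 [ 0.575  -0.2007  0.2545] [ 0.09  0.48  0.34  1.51 -0.17  1.18  0.65] [-0.1 -1.1  0. ]
(array([-0.006,  0.785,  0.008]), array([25.7, 97.7, -5.7]))
```

```bash
python3 g.py "[(.6635,-.1442,.22,np.pi/4)]"
```

```text
6.9667 [ 0.575  -0.2007  0.2545] [ 0.09  0.48  0.34  1.51 -0.17  1.18  0.65] [-0.1 -1.1  0. ]
(array([-0.006,  0.785,  0.008]), array([38. , 97.9, 34.3]))
```

Call:
carry_out --targets '[0,0.1,0,0,20,0,0,0,0.2,0,0,40,0,0,0,0.3,0,5,60,0,0,0,0.4,0,10,80,5,0,0,0.5,0,20,98,10,0,0,0.6,0,25,98,20,0,0,0.7,0,30,98,30,0,0,0.785,0,38,98,34,0,0,0.785,0,38,98,34,0,0,0.785,0,38,98,34,0]'

```text
time_s: 7.8
tool_pos: [0.6622, -0.147, 0.2203]
tool_rot: [-0.296, 0.588, 0.713, 0.242]
ft_force: [-0.6, 0.4, 1.0]
opening: 0.0003
```

```bash
python3 g.py "[(.6635,-.1442,.1736,np.pi/4)]"; python3 - <<'E'
from plant import eyes,telemetry
import cv2
from h import *
s=telemetry.observe(); f=rot(s['tool_rot']).apply([0,0,1]); p=s['tool_pos']
print(f)
a=eyes.get_image('side')['img'][150:270,280:400,::-1].copy(); t=eyes.get_image('top')['img'][120:240,270:390,::-1].copy()
A=cv2.resize(a,(400,400),interpolation=2);T=cv2.resize(t,(400,400),interpolation=2)
k=400/120
for P,c in((p+.022*f,(255,0,255)),(p+.002*f,(255,255,0)),(p+.022*f+[0,0,.02],(0,255,0))):
    u=(proj('side',P)[0]-[280,150])*k; v=(proj('top',P)[0]-[270,120])*k; print(u,v)
    cv2.circle(A,tuple(u.astype(int)),3,c,1);cv2.circle(T,tuple(v.astype(int)),3,c,1)
cv2.imwrite('pics/c6.png',np.hstack([A,T]))
E
```

```text
7.8 [ 0.6622 -0.147   0.2203] [ 0.44  0.91  0.09  1.01 -0.65  1.77  0.76] [-0.6  0.4  1. ]
(array([-0.005,  0.001,  0.001]), array([-31.2,   2. ,  34.8]))
[-0.13716723  0.69291629 -0.70785038]
[252.92876323 198.88170142] [198.37744264 109.48168036]
[267.8250653  195.23301971] [214.15935992 101.34780737]
[256.33223416 181.17807698] [200.3440222  102.05315257]
```

View pics/c6.png

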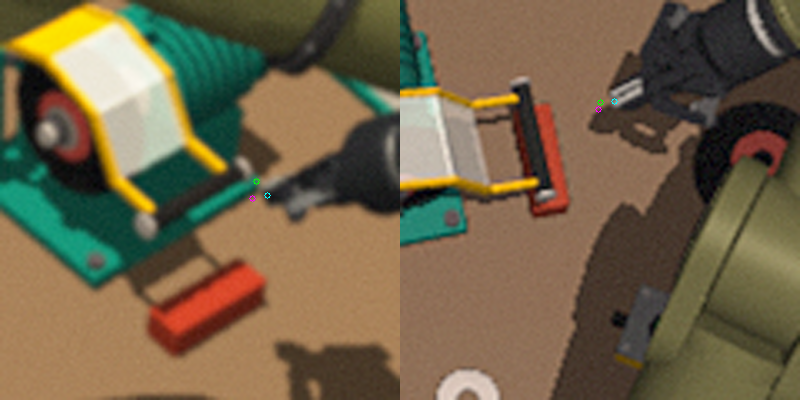

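```bash
cat > arc.py <<'E'
from h import *
yaw=.188; n=np.array([-np.sin(yaw),np.cos(yaw),0]); xm=np.array([np.cos(yaw),np.sin(yaw),0]); b0=np.array([.649,-.068,.158])
def at(nn,z): return b0+n*nn+[0,0,z]-.005*xm
def tcp(th,perp=.020,along=.019):
    a=th-.047; nn=.255-.2553*np.cos(a); z=.012+.2553*np.sin(a); c=.7071
    return at(nn+c*(along-perp),z-c*(perp+along))
E
python3 - <<'E'
from arc import *
from plant import telemetry
s=telemetry.observe(); p,q=s['tool_pos'],s['tool_rot']
B=tcp(0,.030); A=B-.08*rot(q).apply([0,0,1])
print(A,B,shift(p,q,A,Rg(.188,np.pi/4)),shift(p,q,B,Rg(.188,np.pi/4)))
E
```

```text
[ 0.65636113 -0.13188714  0.18015181] [ 0.64554516 -0.07659328  0.12335742] (array([-0.004,  0.004,  0.006]), array([-20.1,  -4.4,  41. ])) (array([-0.004,  0.004,  0.006]), array([-20.1,  -4.4, 121. ]))
```

Call:
carry_out --targets '[0,0,0,-10,-2,10,0,0,0,0,-20,-4,25,0,0,0,0,-20,-4,41,0,0,0,0,-20,-4,55,0,0,0,0,-20,-4,70,0,0,0,0,-20,-4,85,0,0,0,0,-20,-4,100,0,0,0,0,-20,-4,115,0,0,0,0,-20,-4,121,0,0,0,0,-20,-4,121,0]'

```text
time_s: 8.73
tool_pos: [0.6451, -0.074, 0.1225]
tool_rot: [-0.296, 0.586, 0.715, 0.242]
ft_force: [-0.0, -0.4, 0.9]
opening: 0.0002
```

```bash
python3 - <<'E'
from arc import *
import cv2
from plant import telemetry,eyes
s=telemetry.observe(); p,q=s['tool_pos'],s['tool_rot']
print(p.round(4),s['joint_positions'].round(2),s['ft_force'].round(1),tcp(0,.03))
for th in np.arange(0,1.01,.1): print(th.round(2),shift(p,q,tcp(th))[1])
a=eyes.get_image('side')['img'][150:270,280:400,::-1].copy(); t=eyes.get_image('top')['img'][120:240,270:390,::-1].copy()
cv2.imwrite('pics/c7.png',np.hstack([cv2.resize(i,(400,400),interpolation=2) for i in(a,t)]))
E
```

```text
[ 0.6451 -0.074   0.1225] [ 0.37  0.91  0.08  1.29 -0.67  1.5   0.87] [-0.  -0.4  0.9] [ 0.64554516 -0.07659328  0.12335742]
0.0 [ 8.7  0.  -2.5]
0.1 [ 26.8   0.  -20.5]
0.2 [ 46.6   0.1 -36.6]
0.3 [ 67.9   0.1 -50.7]
0.4 [ 90.5   0.2 -62.5]
0.5 [114.1   0.3 -72. ]
0.6 [138.6   0.4 -79.2]
0.7 [163.7   0.6 -83.8]
0.8 [189.2   0.7 -85.9]
0.9 [214.7   0.9 -85.5]
1.0 [240.    1.1 -82.5]
```

View pics/c7.png

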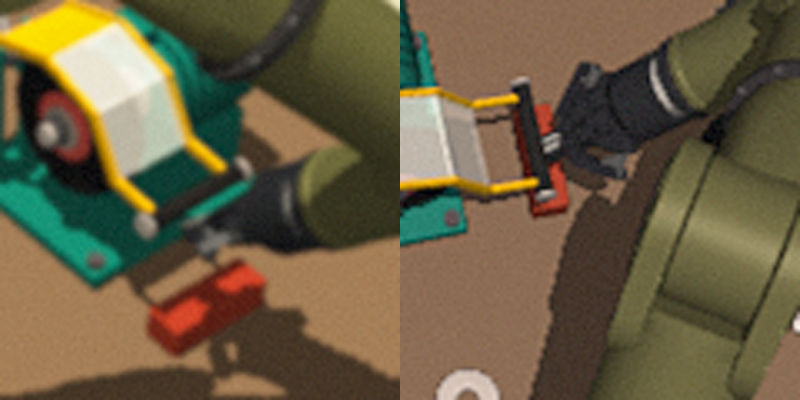

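Call:
carry_out --targets '[0,0,0,5,0,0,0,0,0,0,9,0,-3,0,0,0,0,14,0,-8,0,0,0,0,20,0,-14,0,0,0,0,27,0,-20,0,0,0,0,37,0,-29,0,0,0,0,47,0,-37,0,0,0,0,57,0,-44,0,0,0,0,68,0,-51,0,0,0,0,68,0,-51,0]'

```text
time_s: 9.67
tool_pos: [0.6437, -0.0628, 0.2106]
tool_rot: [-0.295, 0.585, 0.715, 0.244]
ft_force: [0.5, -1.1, 0.7]
opening: 0.0001
```

```bash
cat > y.py <<'E'
import cv2,numpy as np
from arc import *
from plant import eyes,telemetry
def yel(a,x0,x1,y0,y1):
    h=cv2.cvtColor(a,cv2.COLOR_BGR2HSV)[y0:y1,x0:x1]; m=(abs(h[...,0].astype(int)-24)<6)&(h[...,1]>190)&(h[...,2]>100); v,u=np.nonzero(m); return len(u),(u.min()+x0,u.max()+x0),(v.min()+y0,v.max()+y0)
B={'side':(260,375,130,225),'top':(215,330,110,195)}
for n in B:
    new=np.ascontiguousarray(eyes.get_image(n)['img'][:,:,::-1])
    print(n,'start',yel(cv2.imread(f'pics/{n}1.png'),*B[n]),'now',yel(new,*B[n])); cv2.imwrite(f'pics/{n}_last.png',new)
for th in(0,.15,.3,.6,1.2):
    P=tcp(th,0,0)+.005*xm; E=[P+k*.045*xm for k in(-1,1)]; print(th,proj('side',E).round(),proj('top',E).round())
s=telemetry.observe();print(s['tool_pos'],s['ft_force'],s['joint_positions'].round(2))
E
python3 y.py
```

```text
side start (662, (np.int64(271), np.int64(347)), (np.int64(150), np.int64(213))) now (436, (np.int64(272), np.int64(348)), (np.int64(144), np.int64(191)))
top start (942, (np.int64(228), np.int64(311)), (np.int64(146), np.int64(190))) now (863, (np.int64(228), np.int64(309)), (np.int64(140), np.int64(190)))
0 [[327. 216.]
 [349. 203.]] [[312. 174.]
 [306. 148.]]
0.15 [[328. 206.]
 [350. 194.]] [[312. 170.]
 [306. 144.]]
0.3 [[328. 195.]
 [350. 183.]] [[311. 167.]
 [305. 140.]]
0.6 [[323. 170.]
 [346. 158.]] [[302. 161.]
 [296. 133.]]
1.2 [[298. 121.]
 [322. 111.]] [[262. 157.]
 [256. 126.]]
[ 0.64309937 -0.06312101  0.20754512] [ 1.43797674 -1.77103688 -1.03776574] [ 0.35  0.82  0.08  1.24 -0.67  1.61  0.78]
```

Call:
carry_out --targets '[0,0,0,12,0,-6,0,0,0,0,24,0,-12,0,0,0,0,37,0,-18,0,0,0,0,50,0,-23,0,0,0,0,63,0,-27,0,0,0,0,77,0,-30,0,0,0,0,91,0,-33,0,0,0,0,106,0,-34,0,0,0,0,121,0,-35,0,0,0,0,136,0,-35,0]'

```text
time_s: 10.6
tool_pos: [0.6289, 0.0074, 0.3287]
tool_rot: [-0.296, 0.586, 0.714, 0.243]
ft_force: [0.2, -0.4, 1.2]
opening: -0.0002
```

```bash
python3 y.py
```

```text
side start (662, (np.int64(271), np.int64(347)), (np.int64(150), np.int64(213))) now (354, (np.int64(268), np.int64(324)), (np.int64(130), np.int64(174)))
top start (942, (np.int64(228), np.int64(311)), (np.int64(146), np.int64(190))) now (520, (np.int64(220), np.int64(283)), (np.int64(130), np.int64(190)))
0 [[327. 216.]
 [349. 203.]] [[312. 174.]
 [306. 148.]]
0.15 [[328. 206.]
 [350. 194.]] [[312. 170.]
 [306. 144.]]
0.3 [[328. 195.]
 [350. 183.]] [[311. 167.]
 [305. 140.]]
0.6 [[323. 170.]
 [346. 158.]] [[302. 161.]
 [296. 133.]]
1.2 [[298. 121.]
 [322. 111.]] [[262. 157.]
 [256. 126.]]
[0.62914726 0.00899844 0.33026711] [1.21415272 0.27845458 0.10616337] [ 0.27  0.66  0.07  1.22 -0.71  1.7   0.61]
```

Call:
carry_out --targets '[0,0,0,0,0,0,0,0,0,0,0,0,0,0,0,0,0,0,0,0,0,0,0,0,0,0,0,0,0,0,0,0,0,0,0,0,0,0,0,0,0,0,0,0,0,0,0,0,0,0,0,0,0,0,0,0,0,0,0,0,0,0,0,0,0,0,0,0,0,0]'

```text
time_s: 11.53
tool_pos: [0.6292, 0.0059, 0.3273]
tool_rot: [-0.296, 0.587, 0.714, 0.243]
ft_force: [-0.2, 0.5, 0.9]
opening: -0.0004
```

Call:
carry_out --targets '[0,0,0,-5,0,-10,0,0,0,0,-10,0,-30,0,0,0,0,-10,0,-60,0,0,0,0,-10,0,-90,0,0,0,0,-10,0,-120,0,0,0,0,-10,0,-120,0,0,0,0,-10,0,-120,0,0,0,0,-10,0,-120,0,0,0,0,-10,0,-120,0,0,0,0,-10,0,-120,0]'

```text
time_s: 12.37
tool_pos: [0.6466, -0.0829, 0.4047]
tool_rot: [-0.297, 0.586, 0.714, 0.242]
ft_force: [1.4, 1.0, 0.5]
opening: -0.0004
```

Call:
carry_out --targets '[0,0,0,0,0,0,0,0,0,0,0,0,0,0,0,0,0,0,0,0,0,0,0,0,0,0,0,0,0,0,0,0,0,0,0,0,0,0,0,0,0,0,0,0,0,0,0,0,0,0,0,0,0,0,0,0,0,0,0,0,0,0,0,0,0,0,0,0,0,0]'

```text
time_s: 13.2
tool_pos: [0.647, -0.0843, 0.4051]
tool_rot: [-0.296, 0.587, 0.714, 0.243]
ft_force: [0.3, 1.0, -0.1]
opening: 0.0002
```

```bash
python3 y.py | grep -E "start|^\["; python3 -c "
import cv2,numpy as np
a=cv2.imread('pics/side_last.png')[90:330,230:410];b=cv2.imread('pics/top_last.png')[100:250,200:410]
cv2.imwrite('pics/c8.png',np.hstack([cv2.resize(a,(360,480),interpolation=2),cv2.resize(b,(430,480),interpolation=2)]))"
```

```text
side start (662, (np.int64(271), np.int64(347)), (np.int64(150), np.int64(213))) now (527, (np.int64(265), np.int64(296)), (np.int64(130), np.int64(174)))
top start (942, (np.int64(228), np.int64(311)), (np.int64(146), np.int64(190))) now (285, (np.int64(215), np.int64(259)), (np.int64(129), np.int64(190)))
[ 0.64702125 -0.08423586  0.40514918] [-0.1946174   1.43656927 -0.24208682] [ 0.41  0.74  0.01  0.87 -0.68  1.96  0.49]
```

View pics/c8.png

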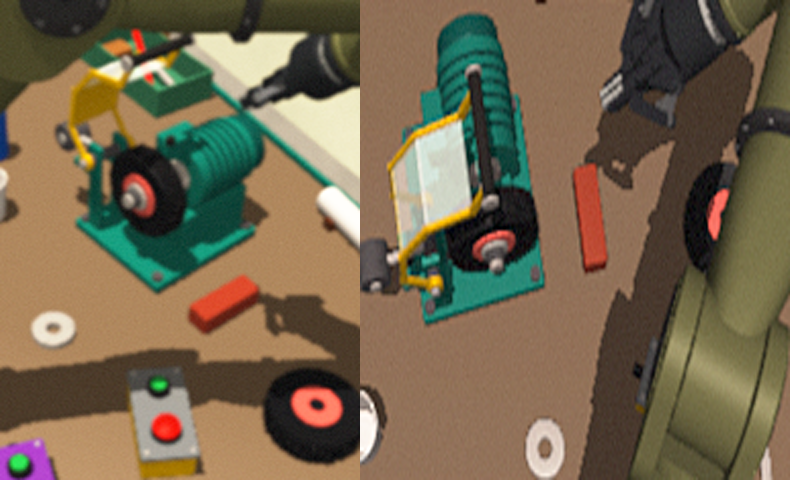

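Call:
carry_out --targets '[0,-0.1,0,0,0,0,0,0,-0.1,0,0,0,0,0,0,-0.1,0,0,0,0,0,0,-0.1,0,0,0,0,0,0,-0.1,0,0,0,0,0,0,-0.1,0,0,0,0,0]'

```text
time_s: 13.8
tool_pos: [0.6469, -0.0847, 0.4044]
tool_rot: [-0.26, 0.598, 0.727, 0.213]
ft_force: [-0.1, -0.7, -0.1]
opening: -0.0
```

```bash
python3 y.py | grep -E "start|^\["; python3 -c "
from plant import telemetry,job_done
s=telemetry.observe();print(s['joint_positions'].round(3),s['joint_vel'].round(3));print(job_done())"
```

```text
side start (662, (np.int64(271), np.int64(347)), (np.int64(150), np.int64(213))) now (528, (np.int64(265), np.int64(296)), (np.int64(130), np.int64(174)))
top start (942, (np.int64(228), np.int64(311)), (np.int64(146), np.int64(190))) now (284, (np.int64(215), np.int64(259)), (np.int64(129), np.int64(190)))
[ 0.64701129 -0.08472347  0.40445527] [ 0.34444747 -0.74976955 -0.43713198] [ 0.37  0.7   0.04  0.88 -0.62  1.93  0.49]
[ 0.37   0.704  0.04   0.876 -0.62   1.927  0.488] [-0.002 -0.002 -0.001 -0.003  0.002 -0.001  0.   ]
the job is handed in; nothing more can be done
None
```

I pressed the red stop button fully in, then pushed the guard up from under the crossbar with the closed fingertips. It went past its balance point and tipped back by itself, and I backed off and handed the job in at about 14 s.

**Stop button:** in the side picture it sits about 8 mm lower than at the start. I pushed until the force jumped, reaching about 42 N at the wrist. The green button was not touched.

**Guard:** the last two looks, about 0.6 s apart, show it still and untouched. The crossbar is where it should be at about 1.2 rad, to within a few pixels.

**Loose things:** the wax, flange and black brush looked unmoved in the final pictures. I did not check the tin, oil, tan brush and spanner closely, but the tool was never near them at low height.

**Things that disagreed:**
- **Fingertip reach:** the tips touched the button about 20 mm later than `bot.tip_extent` (22 mm) predicts. The side and top pictures agreed with the later contact, so I worked with about 3 mm; the wrist camera fitted 22 mm.
- **Push force:** it was too small to stand out clearly from the sensor noise (1 to 2 N), so I confirmed that the guard was rising from the pictures.
- **Joint 6:** it reached its upper limit (1.96 rad) while I backed off; I eased it to 1.93 before handing in.

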